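# Refit the dishwasher's wash arm stack

## Task

The dishwasher's spray arms have been descaled and lie about the drainboard. Put the stack back together on the manifold: first the hub adapter whose bolt holes fit the manifold's studs, seated flat on the deck, then over its spindle the wide wash arm, then the slim rinse arm, and last the blue retaining cap, each pushed fully home on the one below and let go. The arms may point any way; leave the other adapter and the bowl, tumbler and brush where they are.

Things in the scene. Friction and masses are not known exactly. Their poses are not given: they have to be found in the camera images.
- manifold: Fixed dark-steel wash manifold, round, base 130 mm across. Origin: centre of its underside, z up. Flat deck 116 mm across at z = 45 mm. Three brass studs 8 mm thick rise 16 mm above the deck (top 4 mm tapers to 5 mm), 40 mm from the axis, 120 degrees apart: at -x and 60 degrees either side of +x. A 44 mm pipe stub below the deck points to +x, ending 78 mm from the axis.
- adapter_three: Dark bronze hub adapter, 0.4 kg. Origin: centre of its underside, z up. Flange 110 mm across, 8 thick: THREE 13 mm through holes 40 mm from the axis, 120 degrees apart, one at +x. Above it, coaxial: shoulder 44 mm across to z = 22, spindle 28 across to z = 45, thin spindle 15 across to z = 77 (last 4 mm tapers), a good grip. Seated, its origin is level with the deck; off the studs, 16 mm too high.
- adapter_four: Loose dark bronze hub adapter of another model, like the three-hole one in all but its flange, which has FOUR 13 mm holes at 90 degrees, 40 mm from the axis. It cannot go over the three studs. To be left where it stands.
- wash_arm: Loose wash arm, 0.34 kg: broad steel tube 300 mm long (its x), 36 wide, top at 17 mm, black slot jets on top, blue ends. Origin: centre of its underside, z up. Mid hub block 56 (x) by 50 (y) by 20 mm high, flat sides, 34 mm through bore; grip across its y (50 mm). It goes over the 28 mm spindle and rests on the shoulder: origin then 22 mm above the adapter's. Half-turn makes no difference.
- rinse_arm: Loose rinse arm, 0.15 kg: slim round steel tube, 222 mm long (its x), 13 thick, small brass nozzles on top, orange ends. Origin: centre of its underside, z up. Mid grey hub block 44 (x) by 40 (y) by 16 mm high, 20 mm through bore; grip across its y (40 mm). It goes over the thin spindle and rests on the step at the top of the 28 mm spindle: origin then 45 mm above the adapter's.
- retaining_cap: Loose blue ribbed plastic cap, 0.06 kg, 38 mm across, 34 high, standing open end down. Origin: centre of its underside, z up. Blind bore from below 20 mm across, 22 deep. It goes over the tip of the thin spindle, which stands 16 mm above the rinse arm's hub, and rests on that hub: origin then 61 mm above the adapter's.
- steel_bowl: Bystander: loose open steel bowl, 130 mm across, 48 mm high. Origin at the centre of its underside.
- tumbler: Bystander: loose white plastic tumbler, upright, 68 mm across, 115 mm high. Origin at the centre of its underside.
- scrub_brush: Bystander: loose block scrub brush, red back over white bristles, 150 mm long (its x), 52 mm wide, 40 mm high, bristles down. Origin at the centre of its underside.
There are look-alikes about, which are no part of the job. Several things have the shape of the retaining_cap; the one meant has the colours described above. What is shaped like the adapter_three but turquoise is not meant.

How it is judged:
By the outcome, as a careful person would: the job done as asked, in the order asked, and still so for the second after the job is handed in, with the robot touching nothing.
It also fails if it takes over 128 s, if anything falls off the work surface, if the arm or the gripper's body presses on something with over 40 N, if the wrist force passes 120 N, or if a joint passes its speed limit or range.

## Robot

A 6-joint arm with a two-finger parallel gripper is mounted at the origin on the work surface. World frame = base frame: x ahead of the robot, y to its left, z up, the work surface at z = 0. Lengths are in m, angles in rad, forces in N, time in s.
With the tool pointing down it reaches from about 0.35 to 0.95 m from the base axis. Payload 17.4 kg.
Tool frame: the origin (TCP) lies on the mounting face of the last link; the fingertips stand 186 mm ahead of it and the grasp point (between the pads) lies 167 mm ahead of it (arm.nose_length is the distance from the TCP to the fingertips, in m); z points along the fingers, y is the line along which they close (so a half turn about z gives the same grasp; the last joint's range is limited). The gripper opens to 93 mm and grips with 3 to 60 N. Pads are 15 mm wide; open, the fingers measure 128 mm over their backs; the gripper's body (75 mm by 188 mm) begins 65 mm behind the grasp point.
Start: joints at [-1.216, 0.116, 1.442, -0, 1.584, -0.038], TCP at [0.258, -0.624, 0.405] pointing down, gripper open.
Joint ranges: [-2.83, 2.83], [-0.83, 2.19], [0.07, 2.5], [-1.14, 4.28], [0.01, 3], [-2.97, 2.97]. Speed limits (rad/s): [1.89, 1.89, 2.22, 3.14, 3.14, 3.14].

## Interface

Orientations are given as a unit quaternion [w, x, y, z].
In Python, from rig import arm gives the robot as it stands.
- The arm moves only by the shell command python3 -m crank 'ROWS'. ROWS is JSON, a list that holds one entry, the list of rows, each a list of 7 numbers: the shift along the tool's x, y, z in mm, then the turn, a rotation vector about the tool's x, y, z in degrees, then the closure, from -1 (fully open) to 1 (shut). In form: [[[tx, ty, tz, wx, wy, wz, jaw], ...]]. A call has 1 to 12 rows; each row shifts and turns the commanded pose from where the row before left it, along the tool's axes as they then stand; what a row does not reach is not made up. A row lasts 1/10 s, in which the tool goes at most 50 mm and 8.59 degrees, less where a joint would pass 70% of its speed; a pose out of reach is approached as far as the arm can. A call is refused whole if a number of a shift passes 50 or a number of a turn 8.59, either way. A call with a gripper value outside its range is refused whole. The fingers move at their own pace and stop on an object; the grip force is fixed at half the most. Time passes only in rows, so rows that do not move let the fingers close. It gives the time, the measured TCP pose, the force, the opening and the grip force at its end, in the units of the state.
- arm.observe(): the state, without advancing time (a new reading comes with each control period).
- arm.snapshot(name): name is "side" or "top" or "wrist"; returns the picture (420x560x3 uint8, red, green, blue); there is no depth.
- arm.camera_model(name): a dict with "fov_y" (degrees; the focal length in pixels is half the picture's height over the tangent of half this angle, whatever the lens; pixels are square), "cx", "cy" (the principal point, pixels), "extrinsics" (4x4, takes a point from camera to world coordinates); the wrist camera has in their place "tool_from_camera" (4x4, takes a point from camera to tool coordinates, whose origin is the TCP and whose axes are the flange's). Camera axes: x right, y down, z forward; pixel columns grow to the right and rows downward; lengths in m; the calibration is good to about 2 mm. A picture is of the moment at which its call begins: read the wrist's pose just before it. camera_model takes no time and is no camera call.
- arm.finish_job(): hands the job in; it is judged then, once.
The state is a dict: "t": time; "q": joint angles; "dq": joint speeds; "effort": joint torques, N m; "eef_pos": TCP position; "tcp_rot": TCP orientation; "contact_force": force on the tool from outside, world axes, zero at the start; "wrist_torque": the same for the moment, N m; "finger_gap": finger opening in m; "grip_force": force on a finger pad.
Only numpy, scipy, OpenCV 4.12 (cv2) and the standard library are available. Lean on these libraries where they do the work, as an engineer would, in place of code of your own. Each camera call takes 0.05 s, during which the arm holds its last target. There are 200 camera calls.

## Working session

There is one attempt and no reset: what is moved stays moved. The work goes in short steps, Python scripts to look and compute and a shell command to move; the robot and the scene stay as the last step left them, time stands still between calls to the robot, and variables do not carry over. Pictures are saved under pics/ and viewed, at most 14 in all, crops included, and the job is handed in when it is done.

```bash
ls; mkdir -p pics; cat > h.py <<'E'
import numpy as np, cv2
from rig import arm
from scipy.spatial.transform import Rotation as R
def T(o):
    M=np.eye(4); q=o["tcp_rot"]; M[:3,:3]=R.from_quat([q[1],q[2],q[3],q[0]]).as_matrix(); M[:3,3]=o["eef_pos"]; return M
def snap(name,fn):
    o=arm.observe(); im=np.asarray(arm.snapshot(name)); c=arm.camera_model(name)
    E=np.array(c["extrinsics"]) if "extrinsics" in c else T(o)@np.array(c["tool_from_camera"])
    np.savez("pics/"+fn+".npz",im=im,E=E,f=im.shape[0]/2/np.tan(np.radians(c["fov_y"])/2),cx=c["cx"],cy=c["cy"])
    cv2.imwrite("pics/"+fn+".png",im[:,:,::-1]); return im
def load(fn): return np.load("pics/"+fn+".npz")
def ray(d,u,v):
    r=np.array([(u-d["cx"])/d["f"],(v-d["cy"])/d["f"],1]); r=d["E"][:3,:3]@r; return d["E"][:3,3],r/np.linalg.norm(r)
def plane(d,u,v,z):
    o,r=ray(d,u,v); return o+r*(z-o[2])/r[2]
def tri(*obs):
    A=np.zeros((3,3));b=np.zeros(3)
    for d,u,v in obs:
        o,r=ray(d,u,v);P=np.eye(3)-np.outer(r,r);A+=P;b+=P@o
    x=np.linalg.solve(A,b); res=[np.linalg.norm((np.eye(3)-np.outer(ray(d,u,v)[1],ray(d,u,v)[1]))@(x-ray(d,u,v)[0])) for d,u,v in obs]
    return x,max(res)
def proj(d,p):
    q=np.linalg.inv(d["E"])@np.append(p,1); return q[0]/q[2]*d["f"]+d["cx"],q[1]/q[2]*d["f"]+d["cy"]
E
python3 -c "
from h import *
for n in ('top','side'):
    snap(n,n+'0'); c=arm.camera_model(n); print(c)
print(arm.camera_model('wrist')); print(arm.observe())
"
```

```text
pics
{'fov_y': 57.30032225335658, 'cx': 278.97673331679664, 'cy': 211.0149362013767, 'extrinsics': array([[-0.00766625, -0.99744395,  0.0710408 ,  0.50617972],
       [-0.99996711,  0.00745879, -0.0031851 ,  0.01945369],
       [ 0.00264708, -0.07106288, -0.99746832,  1.08357174],
       [ 0.        ,  0.        ,  0.        ,  1.        ]])}
{'fov_y': 42.15499389439735, 'cx': 280.2956880784195, 'cy': 207.90121266591217, 'extrinsics': array([[-7.29571769e-01, -4.45855950e-01,  5.18591849e-01,
        -9.26600650e-02],
       [-6.83904167e-01,  4.76017868e-01, -5.52885232e-01,
         7.62637734e-01],
       [-3.51815649e-04, -7.58036583e-01, -6.52211940e-01,
         9.29330039e-01],
       [ 0.00000000e+00,  0.00000000e+00,  0.00000000e+00,
         1.00000000e+00]])}
{'fov_y': 59.26678983355742, 'cx': 278.8211777469468, 'cy': 215.00092780829064, 'tool_from_camera': array([[-8.23624494e-04, -9.59913719e-01, -2.80294441e-01,
         7.81890502e-02],
       [ 9.99999642e-01, -8.45222519e-04, -4.38235860e-05,
         4.24308851e-04],
       [-1.94844312e-04, -2.80294376e-01,  9.59914071e-01,
         1.94038509e-02],
       [ 0.00000000e+00,  0.00000000e+00,  0.00000000e+00,
         1.00000000e+00]])}
{'t': 0.1, 'q': array([-1.21579371e+00,  1.16417576e-01,  1.44218845e+00, -6.63552744e-06,
        1.58400850e+00, -3.77645881e-02]), 'dq': array([-0.00233887,  0.00013803, -0.00231546, -0.00011115,  0.00063506,
       -0.00029119]), 'effort': array([ 1.86904785e-03, -7.22897029e+01, -6.23867083e+01,  7.80804385e-02,
        2.27561669e-02, -7.66121229e-05]), 'eef_pos': array([ 0.25836884, -0.62360085,  0.40409891]), 'tcp_rot': array([-5.03998661e-04,  9.80778515e-01,  1.95123662e-01, -8.39807214e-05]), 'contact_force': array([ 0.23245888,  0.8523141 , -0.72808913]), 'wrist_torque': array([ 0.04764199,  0.01684508, -0.00105771]), 'grip_force': 0.0, 'finger_gap': 0.0932891218573936}
```

View pics/top0.png

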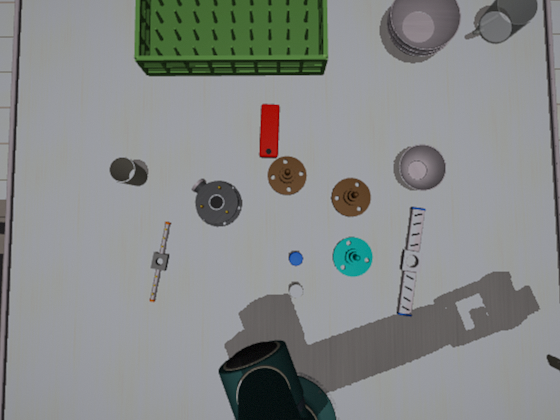

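View pics/side0.png

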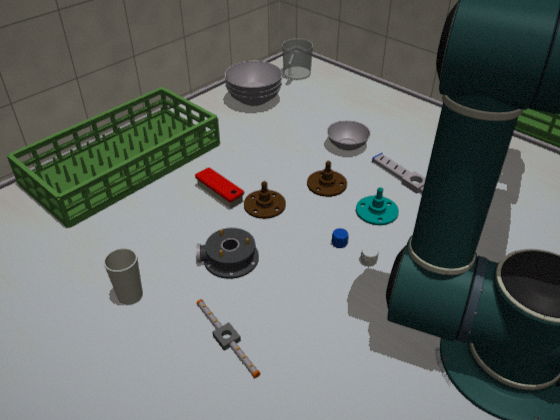

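The top view shows the manifold at (217,202), with its stub to the upper left. The bronze adapters are at (287,175) and (351,197), with a turquoise look-alike at (352,256). The wash arm is at (411,261) and the rinse arm at (160,261). The caps are blue at (296,258) and white at (296,290), and the blue one is meant. An enlarged crop should show the hole counts.

```bash
python3 -c "
from h import *
a=cv2.imread('pics/top0.png')[150:222,260:380]; b=cv2.imread('pics/side0.png')[150:222,235:355]
a=cv2.resize(a,None,fx=4.5,fy=4.5,interpolation=cv2.INTER_CUBIC);b=cv2.resize(b,None,fx=3.8,fy=3.8,interpolation=cv2.INTER_CUBIC)
b=cv2.copyMakeBorder(b,0,0,0,a.shape[1]-b.shape[1],0)
cv2.imwrite('pics/crop1.png',cv2.convertScaleAbs(np.vstack([a,b]),alpha=1.8))
d=load('top0');s=load('side0')
print('man',plane(d,217.5,202,.045),'bz1',plane(d,287,173,.077),plane(d,287,175,.008),'bz2',plane(d,351,197,.008),'wash',plane(d,411,261,.02),'rinse',plane(d,160,261,.016),'cap',plane(d,296,258,.034))
print(tri((d,160,261),(s,227,335)),tri((d,217,202),(s,231,243)),tri((d,296,257),(s,340.5,233)))
"
```

```text
man [0.60590705 0.1826872  0.045     ] bz1 [ 0.67848144 -0.00574771  0.077     ] [ 0.68458954 -0.00742307  0.008     ] bz2 [ 0.62080593 -0.18696048  0.008     ] wash [ 0.44135301 -0.34608875  0.02      ] rinse [0.44652543 0.34508253 0.016     ] cap [ 0.45273637 -0.0291222   0.034     ]
(array([0.44619051, 0.34687932, 0.0100944 ]), np.float64(6.5988802435370266e-06)) (array([0.60586217, 0.18376469, 0.0480801 ]), np.float64(0.00031475640622394274)) (array([ 0.4543295 , -0.03004911,  0.03034735]), np.float64(0.001177436191447294))
```

View pics/crop1.png

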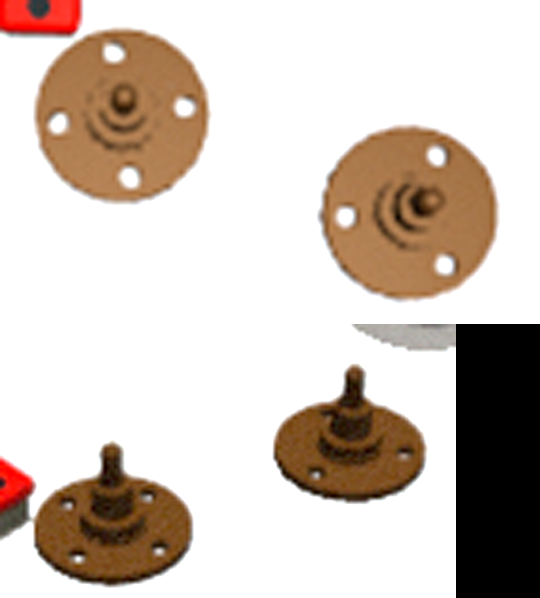

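The bronze adapter at right, top (351,197), has three holes, at left, upper right and lower right. The one at (287,175) has four, so the right one is meant. Blue cap at (296,258), since the other one is white. I'm moving over the three-hole adapter for a closer look.

```bash
python3 -m crank '[[[42,-22,0,0,0,0,-1],[42,-22,0,0,0,0,-1],[42,-22,0,0,0,0,-1],[42,-22,0,0,0,0,-1],[42,-22,0,0,0,0,-1],[42,-22,0,0,0,0,-1],[42,-22,0,0,0,0,-1],[42,-22,0,0,0,0,-1],[42,-22,0,0,0,0,-1],[42,-22,0,0,0,0,-1],[42,-22,0,0,0,0,-1],[42,-22,0,0,0,0,-1]]]'
python3 -c "
from h import *
snap('wrist','w1');print(arm.observe()['eef_pos'])"
```

```text
t: 1.3
eef_pos: [0.6239, -0.185, 0.4045]
tcp_rot: [-0.0, 0.981, 0.195, -0.0]
contact_force: [0.4, -1.3, 0.2]
finger_gap: 0.093
grip_force: 0.0
[ 0.62688364 -0.18063263  0.40396779]
```

View pics/w1.png

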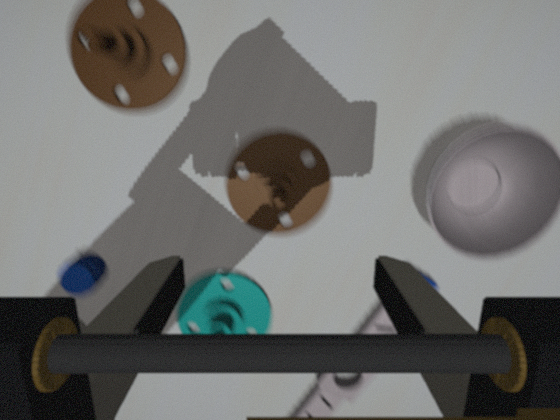

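The settled arm now sees the three-hole adapter at (279,183), with holes at (243,170), (308,158) and (285,219). I'll retake the picture once the arm is at rest and measure by masks.

```bash
cat >> h.py <<'E'
def holes(im,u,v,r=75,lo=(5,80,20),hi=(25,255,255)):
    hsv=cv2.cvtColor(im,cv2.COLOR_RGB2HSV); m=cv2.inRange(hsv,lo,hi)
    c=[k for k in cv2.findContours(m,cv2.RETR_EXTERNAL,cv2.CHAIN_APPROX_NONE)[0] if cv2.pointPolygonTest(cv2.convexHull(k),(u,v),False)>=0]
    c=cv2.convexHull(max(c,key=cv2.contourArea)); f=np.zeros(m.shape,np.uint8); cv2.drawContours(f,[c],-1,255,-1); f=cv2.erode(f,np.ones((5,5)))
    h=cv2.inRange(hsv,(0,0,40),(180,60,255))&f
    n,_,st,ce=cv2.connectedComponentsWithStats(h)
    return cv2.fitEllipse(c),[(st[i,4],*ce[i].round(1)) for i in range(1,n) if st[i,4]>12]
E
python3 -m crank '[[[0,0,0,0,0,0,-1],[0,0,0,0,0,0,-1]]]'
python3 -c "
from h import *
im=snap('wrist','w2');d=load('w2');o=arm.observe();print(o['eef_pos'])
u,v=proj(d,(.621,-.187,.008));e,h=holes(im,u,v);print(u,v,e,h)
print('flange c',plane(d,*e[0],.008))
P=[plane(d,x,y,.006) for _,x,y in h]
for p in P: print(p)
c=np.mean(P,0);print(c,[(np.hypot(*(p-c)[:2]),np.degrees(np.arctan2(*(p-c)[1::-1]))) for p in P])
# dark tip
t=load('top0');s=load('side0')
for n,q in (('top',t),('side',s)):
    uu,vv=proj(q,(.621,-.187,.008)); E,H=holes(q['im'],uu,vv); print(n,E[0]); 
    if n=='top': a=E[0]
    else: print(tri((t,*a),(s,*E[0]),(d,*e[0])))
"
```

```text
t: 1.55
eef_pos: [0.6228, -0.1869, 0.4043]
tcp_rot: [-0.0, 0.981, 0.195, -0.0]
contact_force: [0.2, -0.5, 0.3]
finger_gap: 0.0932
grip_force: 0.0
[ 0.62250158 -0.18745987  0.40453995]
277.9392184756847 186.8987784598273 ((279.1044616699219, 184.17779541015625), (102.00502014160156, 103.09429931640625), 84.18946838378906) [(np.int32(149), np.float64(308.6), np.float64(160.8)), (np.int32(140), np.float64(242.6), np.float64(173.0)), (np.int32(120), np.float64(285.5), np.float64(221.2))]
flange c [ 0.62412419 -0.18701836  0.008     ]
[ 0.65783588 -0.20578843  0.006     ]
[ 0.62016869 -0.147769    0.006     ]
[ 0.58898966 -0.20901003  0.006     ]
[ 0.62233141 -0.18752248  0.006     ] [(np.float64(0.03992758289940269), np.float64(-27.22440694131833)), (np.float64(0.03981226881897791), np.float64(93.11401305203034)), (np.float64(0.03966593512848), np.float64(-147.19969311877696))]
top (350.6353454589844, 196.884765625)
side (327.1438903808594, 179.23269653320312)
(array([ 0.62275437, -0.1862141 ,  0.01472284]), np.float64(0.002754087743700155))
```

Adapter centre is (0.6225,-0.187). The holes lie 39.8 mm from it at 93°, -27° and -147°, which agrees with the 40 mm given. Before grasping I'll look at the manifold while the gripper is empty.

```bash
python3 -m crank '[[[14,-39,0,0,0,0,-1],[14,-39,0,0,0,0,-1],[14,-39,0,0,0,0,-1],[14,-39,0,0,0,0,-1],[14,-39,0,0,0,0,-1],[14,-39,0,0,0,0,-1],[14,-39,0,0,0,0,-1],[14,-39,0,0,0,0,-1],[14,-39,0,0,0,0,-1],[0,0,0,0,0,0,-1],[0,0,0,0,0,0,-1]]]'
python3 -c "
from h import *
snap('wrist','w3');print(arm.observe()['eef_pos'])"
```

```text
t: 2.7
eef_pos: [0.6049, 0.1851, 0.4048]
tcp_rot: [0.0, 0.981, 0.195, -0.0]
contact_force: [-0.1, 0.4, -0.2]
finger_gap: 0.093
grip_force: 0.0
[0.60503774 0.1845131  0.40482028]
```

View pics/w3.png

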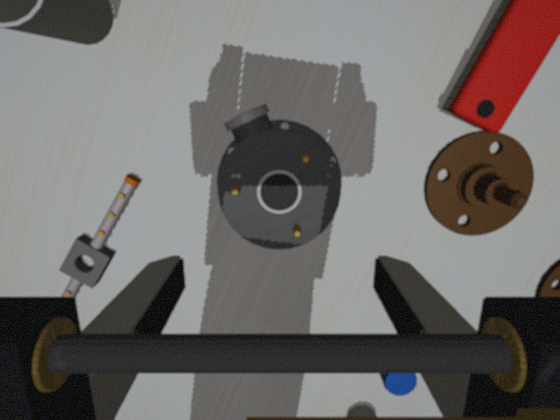

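This view shows the manifold at (279,185), its stub towards (250,122), and brass studs at (305,159), (235,190) and (297,232). I'll measure those now, together with the rinse arm hub near (87,260).

```bash
python3 -c "
from h import *
d=load('w3');im=d['im'];hsv=cv2.cvtColor(im,cv2.COLOR_RGB2HSV)
m=cv2.inRange(hsv,(8,110,50),(35,255,255)); 
r=np.zeros_like(m);cv2.circle(r,(279,185),58,255,-1);n,_,st,ce=cv2.connectedComponentsWithStats(m&r)
P=[]
for i in range(1,n):
    if st[i,4]>12: print(st[i],ce[i]); P.append(plane(d,*ce[i],.055))
c=np.mean(P,0);print(c,[(np.hypot(*(p-c)[:2]),np.degrees(np.arctan2(*(p-c)[1::-1]))) for p in P])
# circle ring of deck centre (bright ring)
w=cv2.inRange(hsv,(0,0,150),(180,60,255));r[:]=0;cv2.circle(r,(279,190),30,255,-1);k=np.argwhere(w&r)[:,::-1].astype(np.float32)
e=cv2.fitEllipse(cv2.convexHull(k));print('ring',e,plane(d,*e[0],.045))
c2=plane(d,250,122,.022);print('stub ang',np.degrees(np.arctan2(*(c2-c)[1::-1])))
# height of studs by two views: top cam vs wrist
t=load('top0');im2=cv2.cvtColor(t['im'],cv2.COLOR_RGB2HSV);m2=cv2.inRange(im2,(8,90,50),(35,255,255));r=np.zeros_like(m2);cv2.circle(r,(217,202),22,255,-1)
n2,_,s2,c2=cv2.connectedComponentsWithStats(m2&r)
for i in range(1,n2):
  for p in range(1,n):
    if st[p,4]>12 and s2[i,4]>2:
      x,e=tri((t,*c2[i]),(d,*ce[p]))
      if e<.003: print(x,e)
"
```

```text
[301 153   9  10  64] [304.671875 157.9375  ]
[231 185   9  10  62] [235.35483871 189.35483871]
[293 226   8  11  58] [296.43103448 230.96551724]
[0.60717531 0.18553112 0.055     ] [(np.float64(0.03981234032849287), np.float64(-12.953606172334128)), (np.float64(0.0398908989285966), np.float64(106.93680059983615)), (np.float64(0.0399176735557997), np.float64(-132.91080456115492))]
ring ((278.8304748535156, 191.91236877441406), (40.98561096191406, 42.92279815673828), 90.76655578613281) [0.60643421 0.18520059 0.045     ]
stub ang 46.269905400760514
[0.64572558 0.17690829 0.05544802] 0.0003839221654161581
[0.5950872  0.22416442 0.05411079] 0.0005069772332366002
[0.58012944 0.15730735 0.05728098] 0.000812403199161209
```

Manifold centre is (0.607,0.1855), with studs at -13°, 107° and -133° and stud mid-height of about 55 mm by two views. The adapter therefore needs a turn of +14°. Going back to grasp it.

```bash
python3 -m crank '[[[-15.8,43.75,0,0,0,0,-1],[-15.8,43.75,0,0,0,0,-1],[-15.8,43.75,0,0,0,0,-1],[-15.8,43.75,0,0,0,0,-1],[-15.8,43.75,0,0,0,0,-1],[-15.8,43.75,0,0,0,0,-1],[-15.8,43.75,0,0,0,0,-1],[-15.8,43.75,0,0,0,0,-1],[0,0,40,0,0,0,-1],[0,0,40,0,0,0,-1],[0,0,40,0,0,0,-1],[0,0,20,0,0,0,-1]]]'
python3 -m crank '[[[0,0,20,0,0,0,-1],[0,0,10,0,0,0,-1],[0,0,0,0,0,0,-1],[0,0,0,0,0,0,0.3],[0,0,0,0,0,0,1],[0,0,0,0,0,0,1],[0,0,0,0,0,0,1],[0,0,0,0,0,0,1],[0,0,0,0,0,0,1],[0,0,0,0,0,0,1]]]'
```

```text
t: 3.95
eef_pos: [0.6205, -0.1879, 0.261]
tcp_rot: [-0.001, 0.981, 0.194, -0.002]
contact_force: [0.1, 0.6, -0.4]
finger_gap: 0.0927
grip_force: 0.0
t: 4.95
eef_pos: [0.6222, -0.186, 0.2347]
tcp_rot: [-0.0, 0.981, 0.195, -0.0]
contact_force: [-0.5, -0.4, 0.3]
finger_gap: 0.0413
grip_force: 0.0
```

```bash
python3 -m crank '[[[0,0,0,0,0,0,1],[0,0,0,0,0,0,1],[0,0,0,0,0,0,1],[0,0,0,0,0,0,1],[0,0,0,0,0,0,1],[0,0,0,0,0,0,1],[0,0,0,0,0,0,1]]]'
```

```text
t: 5.65
eef_pos: [0.6222, -0.1861, 0.2348]
tcp_rot: [0.0, 0.981, 0.195, 0.0]
contact_force: [1.5, -1.5, -0.4]
finger_gap: 0.0141
grip_force: 30.0
```

```bash
python3 -m crank '[[[0,0,-30,0,0,0,1],[0,0,-40,0,0,0,1],[0,0,-40,0,0,0,1],[14.2,-38.8,0,0,0,0,1],[14.2,-38.8,0,0,0,0,1],[14.2,-38.8,0,0,0,0,1],[14.2,-38.8,0,0,0,0,1],[14.2,-38.8,0,0,0,0,1],[14.2,-38.8,0,0,0,0,1],[14.2,-38.8,0,0,0,0,1],[14.2,-38.8,0,0,0,0,1],[14.2,-38.8,0,0,0,0,1]]]'
python3 -m crank '[[[0,0,0,0,0,-7,1],[0,0,0,0,0,-7,1],[0,0,20,0,0,0,1],[0,0,0,0,0,0,1],[0,0,0,0,0,0,1]]]'
python3 -c "
from h import *
snap('wrist','w4');snap('side','s4')
a=load('side0')
s=cv2.imread('pics/s4.png')[140:290,170:310];cv2.imwrite('pics/v4.png',np.hstack([cv2.imread('pics/w4.png')[:,100:460],cv2.resize(s,(392,420))]))"
```

```text
t: 6.85
eef_pos: [0.606, 0.1872, 0.3443]
tcp_rot: [-0.0, 0.981, 0.195, -0.001]
contact_force: [-0.1, -1.4, -3.8]
finger_gap: 0.0142
grip_force: 30.0
t: 7.35
eef_pos: [0.6065, 0.1855, 0.3244]
tcp_rot: [-0.0, 0.95, 0.313, -0.001]
contact_force: [0.0, -0.5, -2.8]
finger_gap: 0.0145
grip_force: 30.0
```

View pics/v4.png

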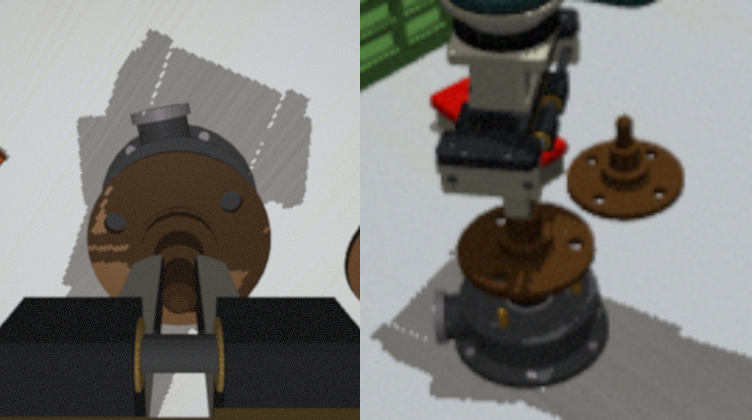

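The adapter hangs upright above the manifold. Two of its holes show dark, at wrist pixels (215,221) and (331,201) in full-frame coordinates. I'll check them against the studs.

```bash
python3 -c "
from h import *
d=load('w4');hsv=cv2.cvtColor(d['im'],cv2.COLOR_RGB2HSV)
S=[.6070+.04*np.cos(np.radians(a)) for a in (-13,107)],[.1855+.04*np.sin(np.radians(a)) for a in (-13,107)]
for (u,v),a in (((331,201),-13),((215,221),107)):
    m=cv2.inRange(hsv[v-16:v+17,u-16:u+17],(0,0,0),(180,110,255));m[:3]=m[-3:]=0
    n,l,st,ce=cv2.connectedComponentsWithStats(m);i=1+np.argmax(st[1:,4]);c=ce[i]+[u-16,v-16]
    p=plane(d,*c,.094);s=np.array([.607+.04*np.cos(np.radians(a)),.1855+.04*np.sin(np.radians(a))]);print(st[i],c,p,(s-p[:2])*1000)
"
```

```text
[  4   4  24  23 389] [330.32647815 200.25706941] [0.64492234 0.17581317 0.094     ] [1.05246296 0.68878728]
[  3   7  26  21 348] [215.20689655 221.70689655] [0.59366673 0.22297025 0.094     ] [1.63839923 0.78193817]
```

```bash
python3 -m crank '[[[1.3,0.2,10,0,0,0,1],[0,0,10,0,0,0,1],[0,0,5,0,0,0,1],[0,0,5,0,0,0,1],[0,0,5,0,0,0,1],[0,0,4,0,0,0,1],[0,0,4,0,0,0,1],[0,0,0,0,0,0,1]]]'
```

```text
t: 8.25
eef_pos: [0.6077, 0.1861, 0.2811]
tcp_rot: [-0.0, 0.95, 0.313, -0.0]
contact_force: [-0.2, -0.1, -2.5]
finger_gap: 0.0143
grip_force: 30.0
```

```bash
python3 -m crank '[[[0,0,1.5,0,0,0,1],[0,0,0,0,0,0,1],[0,0,0,0,0,0,-1],[0,0,0,0,0,0,-1],[0,0,0,0,0,0,-1],[0,0,0,0,0,0,-1]]]'
```

```text
t: 8.85
eef_pos: [0.6078, 0.1861, 0.2805]
tcp_rot: [0.0, 0.95, 0.313, 0.0]
contact_force: [0.4, 0.0, -0.2]
finger_gap: 0.0414
grip_force: 0.0
```

```bash
python3 -m crank '[[[0,0,-30,0,0,0,-1],[0,0,-40,0,0,0,-1],[0,0,-54,0,0,0,-1],[0,0,0,0,0,0,-1],[0,0,0,0,0,0,-1]]]'
python3 -c "
from h import *
snap('wrist','w5');snap('side','s5');print(arm.observe()['eef_pos'])
cv2.imwrite('pics/v5.png',np.hstack([cv2.imread('pics/w5.png')[60:340,100:460],cv2.resize(cv2.imread('pics/s5.png')[170:290,170:310],None,fx=280/120,fy=280/120)]))"
```

```text
[0.60777751 0.18609453 0.28041322]refused, shift out of range in row 3
```

View pics/v5.png

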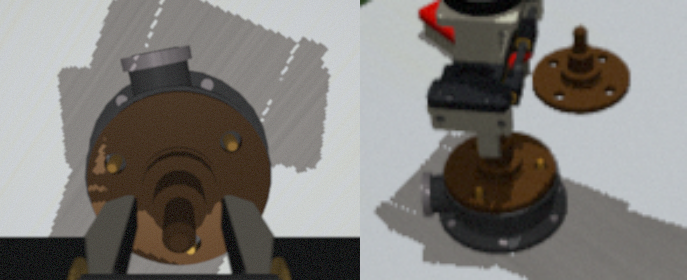

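The adapter sits flat, and the studs show through all its holes. The lift was refused because a row passed 50 mm, so I'll redo it and locate the axis.

```bash
python3 -m crank '[[[0,0,-30,0,0,0,-1],[0,0,-45,0,0,0,-1],[0,0,-49,0,0,0,-1],[0,0,0,0,0,0,-1],[0,0,0,0,0,0,-1]]]'
python3 -c "
from h import *
im=snap('wrist','w6');d=load('w6');print(arm.observe()['eef_pos'])
u,v=proj(d,(.607,.1855,.053));e,h=holes(im,u,v);print(u,v,e,plane(d,*e[0],.053))
hsv=cv2.cvtColor(im,cv2.COLOR_RGB2HSV)
c=proj(d,(.607,.1855,.122));print('tip exp',c)
# wash arm & rinse arm from overview: bright hub/ends
t=load('top0');s=load('side0')
def pts(q,lo,hi,box):
    m=cv2.inRange(cv2.cvtColor(q['im'],cv2.COLOR_RGB2HSV),lo,hi);b=np.zeros_like(m);x0,y0,x1,y1=box;b[y0:y1,x0:x1]=1
    n,_,st,ce=cv2.connectedComponentsWithStats(m*b);return [(st[i,4],ce[i].round(1)) for i in range(1,n) if st[i,4]>5]
W=pts(t,(105,80,40),(130,255,255),(385,195,440,330));print(W)
O=pts(t,(3,120,80),(20,255,255),(140,210,185,310));print(O)
for L,z in ((W,.01),(O,.007)):
    if len(L)>=2: a,b=plane(t,*L[0][1],z),plane(t,*L[-1][1],z);print((a+b)/2,np.hypot(*(a-b)[:2]),np.degrees(np.arctan2(*(a-b)[1::-1])))
"
```

```text
t: 9.45
eef_pos: [0.6077, 0.1861, 0.4055]
tcp_rot: [0.0, 0.95, 0.313, 0.001]
contact_force: [-0.8, -0.3, -0.8]
finger_gap: 0.0893
grip_force: 0.0
[0.60767322 0.1860971  0.40383811]
278.10953332672386 196.87584656493573 ((278.18951416015625, 193.69696044921875), (115.05432891845703, 117.60157775878906), 85.24606323242188) [0.60947083 0.1872317  0.053     ]
tip exp (np.float64(278.00337252838574), np.float64(218.21818898074523))
[(np.int32(24), array([418.2, 208.2])), (np.int32(26), array([403.8, 314. ]))]
[(np.int32(9), array([167.8, 222.8])), (np.int32(7), array([151.9, 300. ]))]
[ 0.44189206 -0.34975819  0.01      ] 0.29564138707925464 -9.617862427435599
[0.44568067 0.34808182 0.007     ] 0.21677990167066377 -10.930824279962579
```

```bash
python3 -m crank '[[[-37.7,27.7,0,0,0,0,-1],[-37.7,27.7,0,0,0,0,-1],[-37.7,27.7,0,0,0,0,-1],[-37.7,27.7,0,0,0,0,-1],[-37.7,27.7,0,0,0,0,-1],[-37.7,27.7,0,0,0,0,-1],[-37.7,27.7,0,0,0,0,-1],[-37.7,27.7,0,0,0,0,-1],[-37.7,27.7,0,0,0,0,-1],[-37.7,27.7,0,0,0,0,-1],[-37.7,27.7,0,0,0,0,-1],[-37.7,27.7,0,0,0,0,-1]]]'
python3 -m crank '[[[0,0,0,0,0,7.7,-1],[0,0,0,0,0,7.7,-1],[0,0,0,0,0,7.7,-1],[0,0,0,0,0,7.7,-1],[0,0,0,0,0,7.7,-1],[0,0,0,0,0,7.7,-1],[0,0,0,0,0,0,-1],[0,0,0,0,0,0,-1]]]'
python3 -c "
from h import *
snap('wrist','w7');print(arm.observe()['eef_pos'])"
```

```text
t: 10.7
eef_pos: [0.4408, -0.3519, 0.4026]
tcp_rot: [-0.001, 0.95, 0.313, -0.001]
contact_force: [0.4, 0.3, 0.7]
finger_gap: 0.0929
grip_force: 0.0
t: 11.5
eef_pos: [0.4418, -0.3502, 0.4031]
tcp_rot: [-0.0, 0.997, -0.082, -0.001]
contact_force: [-0.4, 0.0, -0.5]
finger_gap: 0.0931
grip_force: 0.0
[ 0.44187106 -0.35020241  0.40338104]
```

View pics/w7.png

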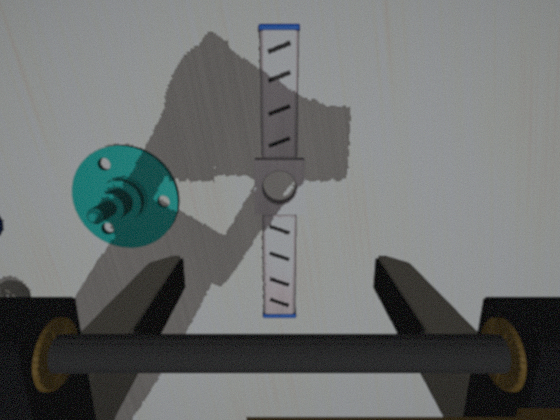

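The wash arm lies almost along the tool axis. Its blue ends are at (279,26) and (279,316), and the bore is at (279,187). Measuring now.

```bash
python3 -c "
from h import *
d=load('w7');t=load('top0');s=load('side0')
m=cv2.inRange(cv2.cvtColor(d['im'],cv2.COLOR_RGB2HSV),(105,80,40),(130,255,255));m[:,:230]=0;m[:,330:]=0
n,_,st,ce=cv2.connectedComponentsWithStats(m);L=[ce[i] for i in range(1,n) if st[i,4]>25];print(L)
a,b=plane(d,*L[0],.014),plane(d,*L[-1],.014);print((a+b)/2,np.hypot(*(a-b)[:2]),np.degrees(np.arctan2(*(a-b)[1::-1])))
print('bore',plane(d,279.5,187,.02))
for p,q in zip(L,((418.2,208.2),(403.8,314))): print(tri((d,*p),(t,*q)))
u,v=proj(s,(.442,-.35,.02));print(u,v)
"
```

```text
[array([278.84016393,  26.52459016]), array([279.08396947, 315.45038168])]
[ 0.44155229 -0.35034205  0.014     ] 0.29694022993253477 -9.453885714029585
bore [ 0.44272246 -0.35106886  0.02      ]
(array([ 0.58818652, -0.37467135,  0.01000758]), np.float64(0.0005827073698270334))
(array([ 0.29579189, -0.32504926,  0.01320984]), np.float64(0.0013308996135285881))
416.4413884847608 179.0309003204458
```

```bash
python3 -m crank '[[[0,0,40,0,0,0,-1],[0,0,40,0,0,0,-1],[0,0,40,0,0,0,-1],[0,0,40,0,0,0,-0.3],[0,0,30,0,0,0,-0.3],[0,0,13,0,0,0,-0.3],[0,0,10,0,0,0,-0.3],[0,0,0,0,0,0,0.5],[0,0,0,0,0,0,1],[0,0,0,0,0,0,1],[0,0,0,0,0,0,1],[0,0,0,0,0,0,1]]]'
python3 -m crank '[[[0,0,0,0,0,0,1],[0,0,0,0,0,0,1],[0,0,0,0,0,0,1]]]'
```

```text
t: 12.75
eef_pos: [0.4421, -0.3504, 0.1925]
tcp_rot: [0.0, 0.996, -0.084, 0.001]
contact_force: [-1.2, 1.2, 7.4]
finger_gap: 0.0499
grip_force: 30.0
t: 13.05
eef_pos: [0.4421, -0.3504, 0.1925]
tcp_rot: [0.001, 0.996, -0.084, 0.001]
contact_force: [-1.0, 1.2, 7.1]
finger_gap: 0.0499
grip_force: 30.0
```

```bash
python3 -m crank '[[[0,0,-20,0,0,0,1],[0,0,-45,0,0,0,1],[0,0,-45,0,0,0,1],[0,0,-45,0,0,0,1],[0,0,0,0,0,0,1]]]'
python3 -m crank '[[[6.3,-46.4,0,0,0,0,1],[6.3,-46.4,0,0,0,0,1],[6.3,-46.4,0,0,0,0,1],[6.3,-46.4,0,0,0,0,1],[6.3,-46.4,0,0,0,0,1],[6.3,-46.4,0,0,0,0,1],[6.3,-46.4,0,0,0,0,1],[6.3,-46.4,0,0,0,0,1],[6.3,-46.4,0,0,0,0,1],[6.3,-46.4,0,0,0,0,1],[6.3,-46.4,0,0,0,0,1],[6.3,-46.4,0,0,0,0,1]]]'
python3 -m crank '[[[0,0,0,0,0,-7.4,1],[0,0,0,0,0,-7.4,1],[0,0,0,0,0,-7.4,1],[0,0,0,0,0,-7.4,1],[0,0,0,0,0,0,1],[0,0,0,0,0,0,1]]]'
python3 -c "
from h import *
o=arm.observe();snap('wrist','w8');snap('side','s8')
M=T(o);print(M[:2,:2].round(3),o['eef_pos']);d=M[:3,:3].T@(np.array([.6078,.1863,.2])-o['eef_pos']);print(d)
cv2.imwrite('pics/v8.png',np.hstack([cv2.imread('pics/w8.png')[:,100:460],cv2.resize(cv2.imread('pics/s8.png')[140:290,170:310],(392,420))]))"
```

```text
t: 13.55
eef_pos: [0.4422, -0.3504, 0.3532]
tcp_rot: [0.003, 0.996, -0.084, 0.004]
contact_force: [0.6, -1.3, -3.9]
finger_gap: 0.0495
grip_force: 30.0
t: 14.75
eef_pos: [0.6102, 0.1879, 0.3451]
tcp_rot: [0.0, 0.996, -0.084, -0.0]
contact_force: [0.4, -0.7, -3.7]
finger_gap: 0.0494
grip_force: 30.0
t: 15.35
eef_pos: [0.6101, 0.1859, 0.3455]
tcp_rot: [0.0, 0.985, 0.171, -0.0]
contact_force: [1.2, -0.4, -3.8]
finger_gap: 0.0496
grip_force: 30.0
[[ 0.942  0.337]
 [ 0.337 -0.942]] [0.61005758 0.18586804 0.34549724]
[-0.00184533 -0.001156    0.1454991 ]
```

View pics/v8.png

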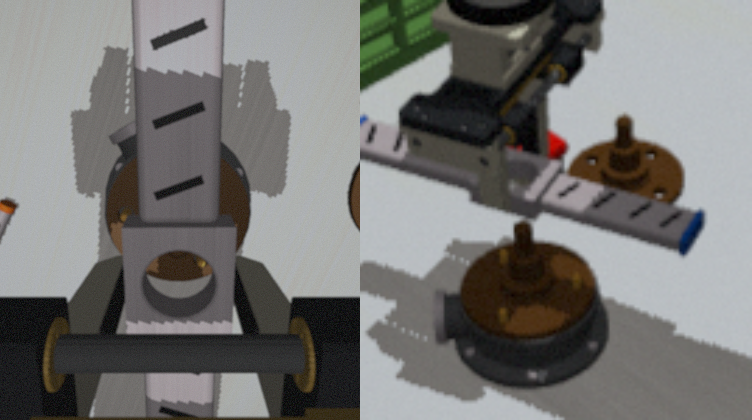

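The wash arm is held level. Its bore is at wrist pixels (279.5,284) and hangs over the adapter. I'll check the bore centre against the axis.

```bash
python3 -c "
from h import *
d=load('w8');g=cv2.cvtColor(d['im'],cv2.COLOR_RGB2GRAY).astype(int);print(g[240:330:3,280]);print(g[285,235:326:3])
print(plane(d,279.5,284,.173))"
```

```text
[ 97 102  98  91  39  35  37  37  46  46  41  43  37  42 112 114 115 115
 113  98  48  57  47  53  54  53  78 109 161 160]
[ 97  97  76  57  55  55  99 116 112 111 111 110 109 110 118 114 112 116
 112 111 114 111 115 107  60  40  43  71  95 104  98]
[0.61075545 0.18540553 0.173     ]
```

```bash
python3 -m crank '[[[-2.3,-1.5,5,0,0,0,1],[0,0,15,0,0,0,1],[0,0,15,0,0,0,1],[0,0,12,0,0,0,1],[0,0,10,0,0,0,1],[0,0,8,0,0,0,1],[0,0,8,0,0,0,1],[0,0,6,0,0,0,1],[0,0,4,0,0,0,1],[0,0,0,0,0,0,1]]]'
```

```text
t: 16.45
eef_pos: [0.6074, 0.1865, 0.2628]
tcp_rot: [0.0, 0.985, 0.173, -0.0]
contact_force: [-0.7, 0.4, -3.5]
finger_gap: 0.0496
grip_force: 30.0
```

```bash
python3 -m crank '[[[0,0,2,0,0,0,1],[0,0,1.5,0,0,0,1],[0,0,0,0,0,0,1],[0,0,0,0,0,0,-0.4],[0,0,0,0,0,0,-0.4],[0,0,0,0,0,0,-0.4],[0,0,0,0,0,0,-0.4]]]'
python3 -m crank '[[[0,0,-20,0,0,0,-0.4],[0,0,-40,0,0,0,-0.4],[0,0,-40,0,0,0,-1],[0,0,-40,0,0,0,-1],[0,0,0,0,0,0,-1],[0,0,0,0,0,0,-1]]]'
python3 -c "
from h import *
snap('wrist','w9');snap('side','s9')
cv2.imwrite('pics/v9.png',np.hstack([cv2.imread('pics/w9.png')[:,100:460],cv2.resize(cv2.imread('pics/s9.png')[140:290,170:310],(392,420))]))"
```

```text
t: 17.15
eef_pos: [0.6075, 0.1866, 0.26]
tcp_rot: [-0.0, 0.985, 0.173, 0.0]
contact_force: [-0.6, -0.1, -0.2]
finger_gap: 0.0651
grip_force: 0.0
t: 17.75
eef_pos: [0.6074, 0.1865, 0.4005]
tcp_rot: [-0.0, 0.985, 0.173, 0.001]
contact_force: [-0.2, -0.1, -1.1]
finger_gap: 0.0911
grip_force: 0.0
```

View pics/v9.png

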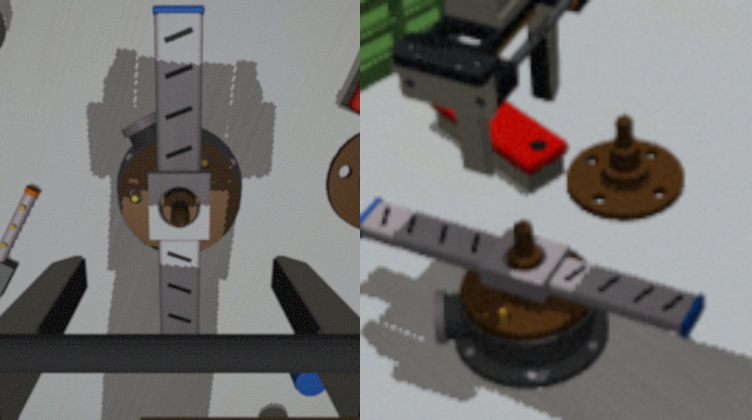

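The wash arm sits flush on the shoulder, with the thin spindle through its bore at full-frame (279,208). Next is the rinse arm.

```bash
python3 -m crank '[[[-19.4,-41.4,0,0,0,0,-1],[-19.4,-41.4,0,0,0,0,-1],[-19.4,-41.4,0,0,0,0,-1],[-19.4,-41.4,0,0,0,0,-1],[-19.4,-41.4,0,0,0,0,-1],[0,0,0,0,0,7.7,-1],[0,0,0,0,0,7.7,-1],[0,0,0,0,0,7.7,-1],[0,0,0,0,0,7.7,-1],[0,0,0,0,0,0,-1],[0,0,0,0,0,0,-1]]]'
python3 -c "
from h import *
im=snap('wrist','wa');o=arm.observe();print(o['eef_pos'],o['q'].round(2));d=load('wa');t=load('top0')
hsv=cv2.cvtColor(im,cv2.COLOR_RGB2HSV)
m=cv2.inRange(hsv,(3,120,80),(20,255,255));n,_,st,ce=cv2.connectedComponentsWithStats(m)
K=[];
for q in ((167.8,222.8),(151.9,300)):
    p=plane(t,*q,.007);e=np.array(proj(d,p));i=1+np.argmin(np.linalg.norm(ce[1:]-e,axis=1));print(e,st[i],ce[i],tri((d,*ce[i]),(t,*q)));K.append(plane(d,*ce[i],.008))
a,b=K;c=(a+b)/2;M=T(o);print(c,np.hypot(*(a-b)[:2]),np.degrees(np.arctan2(*(a-b)[1::-1])),'theta',np.degrees(np.arctan2(M[1,0],M[0,0])),'tool',M[:3,:3].T@(c-o['eef_pos']))
u,v=proj(d,[c[0],c[1],.016]);print(u,v)
"
```

```text
t: 18.95
eef_pos: [0.4458, 0.3481, 0.3987]
tcp_rot: [0.0, 0.996, -0.093, -0.001]
contact_force: [0.5, 0.1, 0.8]
finger_gap: 0.0931
grip_force: 0.0
[0.44581264 0.34812386 0.39897565] [ 0.62 -0.12  1.69 -0.    1.58  2.37]
[278.54252243  73.85712885] [272  70  13   6  71] [278.4084507   72.49295775] (array([0.55265305, 0.3273675 , 0.00787562]), np.float64(0.0005911171094724488))
[277.82287971 282.30371542] [273 282  12   6  47] [278.74468085 284.25531915] (array([0.33988455, 0.36718094, 0.01271185]), np.float64(0.00044733837747694524))
[0.44522528 0.34771312 0.008     ] 0.21978200006165657 -10.628407532906204 theta -10.674103359774787 tool [-2.06794967e-04  1.87339390e-04  3.90976207e-01]
278.6017483929481 188.67371916506463
```

View pics/wa.png

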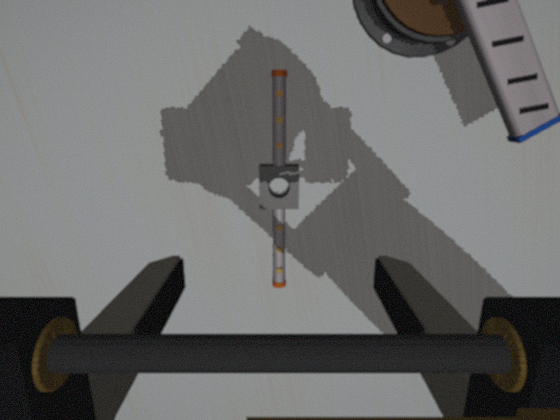

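The rinse arm is centred under the tool with its bore at (279,187), and it lines up to within 0.1°. Descending to grasp.

```bash
python3 -m crank '[[[0,0,40,0,0,0,-1],[0,0,40,0,0,0,-1],[0,0,40,0,0,0,-1],[0,0,40,0,0,0,-0.3],[0,0,30,0,0,0,-0.3],[0,0,12,0,0,0,-0.3],[0,0,5,0,0,0,-0.3],[0,0,0,0,0,0,0.3],[0,0,0,0,0,0,1],[0,0,0,0,0,0,1],[0,0,0,0,0,0,1],[0,0,0,0,0,0,1]]]'
python3 -m crank '[[[0,0,0,0,0,0,1],[0,0,0,0,0,0,1],[0,0,0,0,0,0,1],[0,0,0,0,0,0,1],[0,0,0,0,0,0,1]]]'
```

```text
t: 20.2
eef_pos: [0.4461, 0.3483, 0.1941]
tcp_rot: [-0.001, 0.995, -0.095, 0.001]
contact_force: [-0.7, -0.7, 7.5]
finger_gap: 0.0397
grip_force: 30.0
t: 20.7
eef_pos: [0.4461, 0.3483, 0.1941]
tcp_rot: [-0.001, 0.995, -0.095, 0.001]
contact_force: [-0.9, -0.9, 7.2]
finger_gap: 0.0396
grip_force: 30.0
```

```bash
python3 -m crank '[[[0,0,-20,0,0,0,1],[0,0,-45,0,0,0,1],[0,0,-45,0,0,0,1],[0,0,-45,0,0,0,1],[37.8,25.8,0,0,0,0,1],[37.8,25.8,0,0,0,0,1],[37.8,25.8,0,0,0,0,1],[37.8,25.8,0,0,0,0,1],[37.8,25.8,0,0,0,0,1],[0,0,0,0,0,0,1],[0,0,0,0,0,0,1]]]'
python3 -c "
from h import *
o=arm.observe();snap('wrist','wb');snap('side','sb');d=load('wb')
M=T(o);print(o['eef_pos'],M[:3,:3].T@(np.array([.6078,.1863,.2])-o['eef_pos']),'bore exp',proj(d,M[:3,3]*[1,1,0]+[0,0,o['eef_pos'][2]-.1781]),'tip exp',proj(d,[.6078,.1863,.122]))
cv2.imwrite('pics/vb.png',np.hstack([cv2.imread('pics/wb.png')[:,100:460],cv2.resize(cv2.imread('pics/sb.png')[140:290,170:310],(392,420))]))"
```

```text
t: 21.8
eef_pos: [0.6074, 0.185, 0.3476]
tcp_rot: [-0.0, 0.995, -0.096, -0.0]
contact_force: [0.1, 0.5, -2.3]
finger_gap: 0.0397
grip_force: 30.0
[0.60738674 0.18498759 0.34763494] [ 0.00022274 -0.00136689  0.14763485] bore exp (np.float64(278.54557428842946), np.float64(280.0184184285549)) tip exp (np.float64(276.23120895525824), np.float64(243.9063407343354))
```

View pics/vb.png

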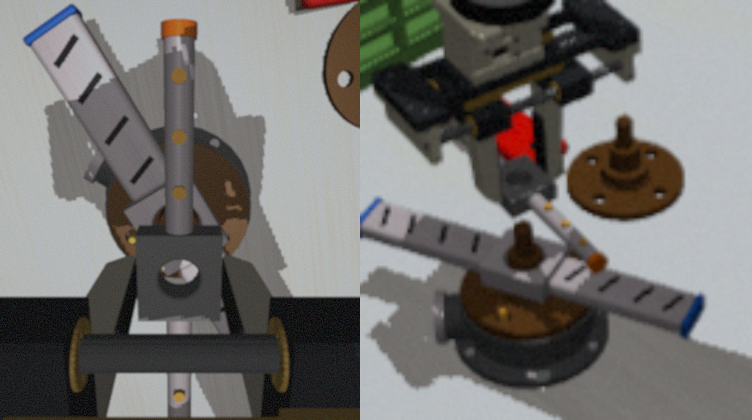

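The rinse arm is held level with its bore at full-frame (279.5,279), where I expected it. Its clearance is only 2.5 mm, so I'll confirm the spindle axis numerically from the earlier picture w9.

```bash
python3 -c "
from h import *
d=load('w9');print([proj(d,[.6078,.1863,z]) for z in (.09,.118,.122)])
hsv=cv2.cvtColor(d['im'],cv2.COLOR_RGB2HSV);m=cv2.inRange(hsv,(3,90,15),(22,255,255))[190:236,262:298]
for r in range(0,46,2): print(190+r,''.join('#' if x else '.' for x in m[r]),*hsv[190+r,270:290:3,2])"
```

```text
[(np.float64(278.6958730678149), np.float64(207.28184138594287)), (np.float64(278.6989455898344), np.float64(217.01770139971515)), (np.float64(278.69943434971896), np.float64(218.56642840184708))]
190 .........##.#.##...#.....#.......... 41 23 28 25 13 9 38
192 .....###...##.#####.##.#.##......... 31 34 42 44 45 40 18
194 ...##.#.#.#.################.###.... 41 54 51 55 51 52 37
196 .#######.###############.########... 55 49 54 52 53 45 47
198 #####.##########################.##. 55 56 50 54 47 54 52
200 ############.####...################ 55 47 40 46 31 50 60
202 ################.#.#.##########.#### 50 48 27 29 26 30 53
204 #############..##....#..############ 47 32 19 28 28 30 48
206 #########..###..#.##...############# 59 21 26 26 24 21 56
208 ###########....##.##..##.##########. 89 31 39 37 38 23 61
210 .#########...###.#######.##########. 81 30 39 48 40 40 53
212 ..###################..###.########. 87 36 40 41 39 29 48
214 ..##########.#####################.. 81 45 37 55 44 35 44
216 ...##############################... 79 32 44 48 50 42 37
218 .....###########################.... 78 36 52 50 48 43 36
220 ......##################.####....... 79 41 47 54 49 37 50
222 .........####.############.......... 59 49 52 51 54 47 54
224 ............############............ 90 55 58 54 76 56 92
226 .................................... 140 115 79 66 71 111 146
228 .................................... 164 159 146 134 139 157 165
230 .................................... 163 165 164 166 167 164 162
232 .................................... 165 165 163 164 164 162 161
234 .................................... 165 165 162 165 165 165 163
```

```bash
python3 -m crank '[[[0.3,-1,5,0,0,0,1],[0,0,10,0,0,0,1],[0,0,8,0,0,0,1],[0,0,8,0,0,0,1],[0,0,8,0,0,0,1],[0,0,8,0,0,0,1],[0,0,8,0,0,0,1],[0,0,5,0,0,0,1],[0,0,0,0,0,0,1]]]'
```

```text
t: 22.8
eef_pos: [0.6074, 0.1866, 0.2868]
tcp_rot: [0.0, 0.995, -0.095, -0.001]
contact_force: [0.3, -1.2, -0.6]
finger_gap: 0.0396
grip_force: 30.0
```

```bash
python3 -m crank '[[[0,0,1.5,0,0,0,1],[0,0,1,0,0,0,1],[0,0,0,0,0,0,1]]]'
```

```text
t: 23.1
eef_pos: [0.6075, 0.1867, 0.2854]
tcp_rot: [-0.0, 0.995, -0.095, 0.0]
contact_force: [-0.7, -0.1, -1.8]
finger_gap: 0.0397
grip_force: 30.0
```

```bash
python3 -m crank '[[[0,0,1,0,0,0,1],[0,0,0,0,0,0,1],[0,0,0,0,0,0,-0.2],[0,0,0,0,0,0,-0.2],[0,0,0,0,0,0,-0.2],[0,0,0,0,0,0,-0.2],[0,0,-20,0,0,0,-0.2],[0,0,-40,0,0,0,-0.4],[0,0,-40,0,0,0,-1],[0,0,-20,0,0,0,-1],[0,0,0,0,0,0,-1],[0,0,0,0,0,0,-1]]]'
python3 -c "
from h import *
o=arm.observe();snap('wrist','wc');snap('side','sc');M=T(o);print(o['eef_pos'],M[:3,:3].T@(np.array([.4535,-.0295,.2])-o['eef_pos']))
cv2.imwrite('pics/vc.png',np.hstack([cv2.imread('pics/wc.png')[:,100:460],cv2.resize(cv2.imread('pics/sc.png')[140:290,170:310],(392,420))]))"
```

```text
t: 24.3
eef_pos: [0.6074, 0.1867, 0.4038]
tcp_rot: [-0.0, 0.995, -0.095, -0.0]
contact_force: [-0.2, 0.1, -0.4]
finger_gap: 0.0904
grip_force: 0.0
[0.60741987 0.18668862 0.40377798] [-0.11028841  0.24137887  0.2037818 ]
```

View pics/vc.png

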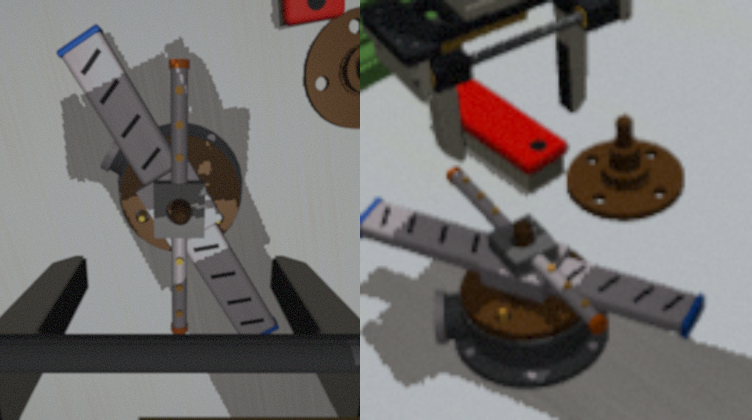

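The rinse arm is home, and the spindle tip shows above its hub at full-frame (279,210). Next is the blue cap.

```bash
python3 -m crank '[[[-18.4,40.2,0,0,0,0,-1],[-18.4,40.2,0,0,0,0,-1],[-18.4,40.2,0,0,0,0,-1],[-18.4,40.2,0,0,0,0,-1],[-18.4,40.2,0,0,0,0,-1],[-18.4,40.2,0,0,0,0,-1],[0,0,0,0,0,0,-1],[0,0,0,0,0,0,-1]]]'
cat > cap.py <<'E'
from h import *
import sys
n=sys.argv[1];im=snap('wrist',n);o=arm.observe();d=load(n);M=T(o)
m=cv2.inRange(cv2.cvtColor(im,cv2.COLOR_RGB2HSV),(105,120,20),(130,255,255));m[:,:180]=0;m[:,380:]=0
c=max(cv2.findContours(m,cv2.RETR_EXTERNAL,cv2.CHAIN_APPROX_NONE)[0],key=cv2.contourArea)
x,y,w,h=cv2.boundingRect(c);print('box',x,y,w,h,o['eef_pos'])
# silhouette: upper edge = floor far edge or top; lower edge of blob = top rim near edge side away from nadir
zt=.034
L,Rr=plane(d,x,y+h/2,zt/2),plane(d,x+w,y+h/2,zt/2);print('width',np.linalg.norm(L-Rr))
top,bot=plane(d,x+w/2,y+h,zt),plane(d,x+w/2,y,0)
tl=lambda p:M[:3,:3].T@(p-M[:3,3])
print('tool: rim far side',tl(top),'floor far side',tl(bot))
ct=tl((top+bot)/2);print('tool centre',ct)
t=load('top0');P=M[:3,3]+M[:3,:3]@np.array([ct[0],ct[1],ct[2]]);print(P)
E
python3 cap.py wd
```

```text
t: 25.2
eef_pos: [0.4532, -0.0299, 0.4035]
tcp_rot: [-0.0, 0.995, -0.096, -0.0]
contact_force: [0.2, 0.0, 0.1]
finger_gap: 0.0931
grip_force: 0.0
box 260 170 38 40 [ 0.45362181 -0.02925993  0.40352214]
width 0.03859737311546956
tool: rim far side [-0.01889734  0.00112447  0.3695376 ] floor far side [0.01513055 0.00123942 0.4035097 ]
tool centre [-0.00188339  0.00118194  0.38652365]
[ 0.45124811 -0.02994719  0.017     ]
```

```bash
python3 -m crank '[[[-1.5,1,40,0,0,0,-1],[0,0,40,0,0,0,-1],[0,0,40,0,0,0,-1],[0,0,40,0,0,0,-0.3],[0,0,28,0,0,0,-0.3],[0,0,12,0,0,0,-0.3],[0,0,0,0,0,0,-0.3],[0,0,0,0,0,0,0.3],[0,0,0,0,0,0,1],[0,0,0,0,0,0,1],[0,0,0,0,0,0,1],[0,0,0,0,0,0,1]]]'
python3 -m crank '[[[0,0,0,0,0,0,1],[0,0,0,0,0,0,1],[0,0,0,0,0,0,1],[0,0,0,0,0,0,1],[0,0,0,0,0,0,1]]]'
```

```text
t: 26.45
eef_pos: [0.4521, -0.03, 0.2053]
tcp_rot: [-0.0, 0.995, -0.095, 0.001]
contact_force: [-0.1, 1.1, 6.4]
finger_gap: 0.0378
grip_force: 30.0
t: 26.95
eef_pos: [0.4521, -0.0301, 0.2053]
tcp_rot: [-0.0, 0.995, -0.095, 0.001]
contact_force: [-0.9, 0.8, 6.5]
finger_gap: 0.0372
grip_force: 30.0
```

```bash
python3 -m crank '[[[0,0,-20,0,0,0,1],[0,0,-40,0,0,0,1],[0,0,-40,0,0,0,1],[0,0,-40,0,0,0,1],[18.8,-40.3,0,0,0,0,1],[18.8,-40.3,0,0,0,0,1],[18.8,-40.3,0,0,0,0,1],[18.8,-40.3,0,0,0,0,1],[18.8,-40.3,0,0,0,0,1],[18.8,-40.3,0,0,0,0,1],[0,0,0,0,0,0,1],[0,0,0,0,0,0,1]]]'
python3 -c "
from h import *
im=snap('wrist','we');snap('side','se');o=arm.observe();d=load('we');M=T(o);print(o['eef_pos'],'to axis',M[:3,:3].T@(np.array([.6078,.1863,.2])-o['eef_pos']))
m=cv2.inRange(cv2.cvtColor(im,cv2.COLOR_RGB2HSV),(105,120,20),(130,255,255));m[:,:220]=0;m[:,340:]=0;m[:180]=0
c=max(cv2.findContours(m,cv2.RETR_EXTERNAL,cv2.CHAIN_APPROX_NONE)[0],key=cv2.contourArea);print(cv2.boundingRect(c))
zb=o['eef_pos'][2]-.2053
for X in (-.004,-.002,0,.002,.004):
    q=lambda x,z:proj(d,M[:3,3]+M[:3,:3]@np.array([x,0,M[2,3]-z]))
    print(X,'lower row',q(X-.019,zb+.034)[1],'upper row',q(X+.019,zb)[1],q(X,zb+.034)[0])
cv2.imwrite('pics/ve.png',np.hstack([cv2.imread('pics/we.png')[:,100:460],cv2.resize(cv2.imread('pics/se.png')[140:290,170:310],(392,420))]))"
```

```text
t: 28.15
eef_pos: [0.6085, 0.1867, 0.3436]
tcp_rot: [0.0, 0.996, -0.094, -0.001]
contact_force: [-0.0, -0.5, -0.7]
finger_gap: 0.0372
grip_force: 30.0
[0.60791708 0.18548477 0.34436237] to axis [-0.00026256 -0.00080549  0.14436224]
(237, 227, 84, 95)
-0.004 lower row 332.1520849493673 upper row 232.10317745112422 281.1362895533242
-0.002 lower row 328.4366190773758 upper row 228.51782802883514 281.14721735058924
0 lower row 324.6969424725893 upper row 224.9117544703441 281.15821863002594
0.002 lower row 320.9328177183776 upper row 221.28477656949383 281.16929413531295
0.004 lower row 317.14400428370425 upper row 217.63671202475038 281.180444620198
```

View pics/ve.png

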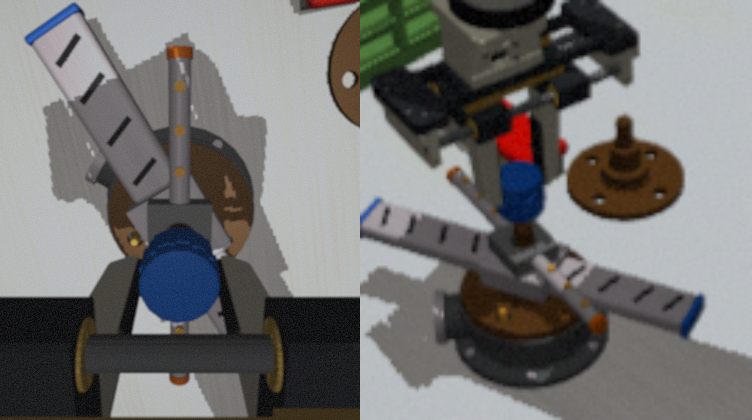

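The cap is held upright, with its silhouette at full-frame rows 227-322 matching a centre on the tool axis. Lowering it.

```bash
python3 -m crank '[[[-0.3,-0.6,6,0,0,0,1],[0,0,6,0,0,0,1],[0,0,5,0,0,0,1],[0,0,5,0,0,0,1],[0,0,5,0,0,0,1],[0,0,3,0,0,0,1],[0,0,0,0,0,0,1]]]'
```

```text
t: 28.95
eef_pos: [0.6081, 0.1867, 0.3137]
tcp_rot: [0.0, 0.995, -0.095, -0.0]
contact_force: [0.0, -0.6, -1.9]
finger_gap: 0.0374
grip_force: 30.0
```

```bash
python3 -m crank '[[[0,0,1.5,0,0,0,1],[0,0,1.2,0,0,0,1],[0,0,0,0,0,0,1],[0,0,0,0,0,0,1]]]'
```

```text
t: 29.35
eef_pos: [0.6081, 0.1868, 0.3116]
tcp_rot: [-0.0, 0.995, -0.095, 0.0]
contact_force: [-1.1, 0.1, -0.7]
finger_gap: 0.0371
grip_force: 30.0
```

```bash
python3 -m crank '[[[0,0,0.5,0,0,0,1],[0,0,0,0,0,0,-0.2],[0,0,0,0,0,0,-0.2],[0,0,0,0,0,0,-0.2],[0,0,0,0,0,0,-0.2],[0,0,-20,0,0,0,-0.2],[0,0,-40,0,0,0,-0.2],[0,0,-40,0,0,0,-1],[0,0,0,0,0,0,-1],[0,0,0,0,0,0,-1]]]'
python3 -c "
from h import *
snap('wrist','wf');snap('side','sf')
def blob(n,exp):
    d=load(n);m=cv2.inRange(cv2.cvtColor(d['im'],cv2.COLOR_RGB2HSV),(105,120,20),(130,255,255))
    u,v=proj(d,exp);k=[c for c in cv2.findContours(m,cv2.RETR_EXTERNAL,cv2.CHAIN_APPROX_NONE)[0] if cv2.contourArea(c)>60]
    c=min(k,key=lambda c:np.hypot(*(c.mean((0,1))-[u,v])));x,y,w,h=cv2.boundingRect(c);print(n,(u,v),x,y,w,h);return d,x+w/2,y+h/2
print(tri(blob('wf',[.608,.1865,.123]),blob('sf',[.608,.1865,.123])))
for n,r in (('sf',1),('wf',-1)):
    d=load(n);P=[]
    for z in (.106,.140):
        P+=[proj(d,[.608+.019*np.cos(a),.1865+.019*np.sin(a),z]) for a in np.linspace(0,6.28,60)]
    P=np.array(P);print(n,'expected box',P.min(0),P.max(0))
"
```

```text
t: 30.35
eef_pos: [0.6081, 0.1868, 0.4119]
tcp_rot: [-0.0, 0.995, -0.095, 0.001]
contact_force: [-1.1, -0.2, -0.7]
finger_gap: 0.0752
grip_force: 0.0
wf (np.float64(279.1746806573349), np.float64(215.2674747365584)) 254 189 51 57
sf (np.float64(227.57046499470118), np.float64(218.99091215650805)) 219 209 17 21
(array([0.60659163, 0.18713668, 0.12297812]), np.float64(0.0006606606192578128))
sf expected box [218.39734687 207.59168786] [236.56044843 230.45566733]
wf expected box [252.67848616 186.18975809] [305.71384396 246.72204727]
```

The cap's mid-height measures 123.0 mm by two views, against 123 mm expected, so it is home and the gripper is clear. Handing in.

```bash
python3 -c "
from rig import arm
print(arm.finish_job())"
```

```text
the job is handed in; nothing more can be done
None
```

The stack is back together on the manifold in the order asked: three-hole adapter, wash arm, rinse arm, then the blue cap, each seated by my checks and released. I handed the job in at about 30 s of the 128 s, and the hand-in returned no verdict.

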